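# Third hand at the binding jig: square up the ledger covers and hold them to the fence

## Robot

A 6-joint arm with a two-finger parallel gripper is mounted at the origin on the work surface. World frame = base frame: x ahead of the robot, y to its left, z up, the work surface at z = 0. Lengths are in m, angles in rad, forces in N, time in s.
With the tool pointing down it reaches from about 0.275 to 0.975 m from the base axis. Payload 8.4 kg.
Tool frame: the origin (TCP) lies at the very end of the fingers, on their centre line; the grasp point (between the pads) lies 19 mm behind it (arm.hold_point_z is the distance from the TCP to the grasp point, in m); z points along the fingers, y is the line along which they close (so a half turn about z gives the same grasp; the last joint's range is limited). The gripper opens to 92 mm and grips with 3 to 60 N. Pads are 20 mm wide; open, the fingers measure 128 mm over their backs; the gripper's body (75 mm by 189 mm) begins 69 mm behind the grasp point.
Start: joints at [-1.343, 0.353, 1.633, -0, 1.155, -0.002], TCP at [0.142, -0.609, 0.215] pointing down, gripper open.
Joint ranges: [-2.63, 2.63], [-0.92, 2.1], [0.06, 2.66], [-1.3, 4.44], [0, 2.69], [-3.02, 3.02]. Speed limits (rad/s): [2.22, 2.22, 2.79, 3.14, 3.14, 3.14].

## Interface

Orientations are given as [roll, pitch, yaw] about the fixed x, y, z axes, in that order (R = Rz(yaw) Ry(pitch) Rx(roll)).
In Python, from cell import arm gives the robot as it stands.
- The arm moves only by the shell command python3 -m pendant 'ROWS' [FORCE]. ROWS is a JSON object of lists of equal length, an entry for each row: "linear": the shift along the tool's x, y, z in m, a list of three; "twist": the turn, a rotation vector about the tool's x, y, z in degrees, a list of three; "fingers": the opening, from -1 (shut) to 1 (fully open). In form: {"linear": [[x, y, z], ...], "twist": [[wx, wy, wz], ...], "fingers": [fingers, ...]}. A call has 1 to 12 rows; each row is the pose to reach, as a shift and turn from the pose commanded when the call began, along the tool's axes at that moment; what a row does not reach only later rows make up. A row lasts 1/10 s, in which the tool goes at most 50 mm and 8.59 degrees, less where a joint would pass 70% of its speed; a pose out of reach is approached as far as the arm can. A call with a gripper value outside its range is refused whole. The fingers move at their own pace and stop on an object; FORCE is the grip in N (left out, the last holds). Time passes only in rows, so rows that repeat a pose let the fingers close. It gives the time, the measured TCP pose, the force, the opening and the grip force at its end, in the units of the state.
- arm.get_state(): the state, without advancing time (a new reading comes with each control period).
- arm.snapshot(name): name is "side" or "top" or "wrist"; returns the picture (420x560x3 uint8, red, green, blue); there is no depth.
- arm.get_calibration(name): a dict with "K" (3x3 intrinsics, pixels), "position" and "attitude" of the camera in the world; the wrist camera has in their place "tool_from_camera" (4x4, takes a point from camera to tool coordinates, whose origin is the TCP and whose axes are the flange's). Camera axes: x right, y down, z forward; pixel columns grow to the right and rows downward; lengths in m; the calibration is good to about 2 mm. The wrist camera is an equidistant fisheye: a pixel r from the principal point sees the ray r / f radians off the axis. A picture is of the moment at which its call begins: read the wrist's pose just before it. get_calibration takes no time and is no camera call.
- arm.close_job(): hands the job in; it is judged then, once.
Trained networks look in the newest picture that a camera, given by its name, has taken for a name from the list of things; names that differ only in an ending like _2 or _b are one class to them, and where a whole thing is asked for, a point or a joint stands for the part that bears it (a point fixed in the world has none). Each returns a list of dicts, best first, with "conf" (0 to 1); they miss things now and then, are a little off and sometimes report something else, mostly with a low value. They report only what shows in the picture. A call takes as long as a camera call. They do not tell look-alikes from the thing itself.
- arm.find_in(target, camera): "at" ([column, row] in pixels, amid what is visible of it).
- arm.spot_point(target, camera): "at" ([column, row] in pixels: a listed point, or the origin of a listed thing).
The state is a dict: "time": time; "joints": joint angles; "dq": joint speeds; "effort": joint torques, N m; "tool_pos": TCP position; "tcp_rot": TCP orientation; "contact_force": force on the tool from outside, world axes, zero at the start; "ft_torque": the same for the moment, N m; "gripper_width": opening from 0.0 (shut) to 1.0 (fully open); "finger_force": force on a finger pad.
Only numpy, scipy, OpenCV 4.12 (cv2) and the standard library are available. Lean on these libraries where they do the work, as an engineer would, in place of code of your own. Each camera call takes 0.05 s, during which the arm holds its last target. There are 200 camera calls.

## Task

Jog the fanned-out stack of four hardboard covers square into the corner of the binding jig, tapping its near and open edges as needed, until every board lies flush against both the back fence and the side fence and all edges line up. Then push the stack's near edge against the back fence with a steady 10 N or so and stay there, still pushing when you finish, so that a colleague can put on the bulldog clips; never ram the fence, and leave the other things on the desk where they are.

Things in the scene. Friction and masses are not known exactly. Their poses are not given: they have to be found in the camera images.
- jig: Binding jig fixed to the desk: beech bed 20 mm thick with two low steel fences forming a corner. Origin on the desk under the middle of the squared-up stack; x towards the back fence, y away from the side fence, z up. Bed spans x -45 to 120, y -105 to 38 mm. Squared up, every board has x = y = 0 here, axes along the jig's, z = 20, 24, 28, 32 mm.
- near_edge (a point): Middle of the squared stack's near edge (jig x = -80 mm, y = 0), at mid height of the stack, 28 mm above the desk; axes as the jig's. A squared stack overhangs the bed by 35 mm here, so fingers can reach down past the edge, below the boards, over free desk.
- open_edge (a point): Middle of the squared stack's open side edge (jig x = 0, y = 60 mm), 28 mm above the desk; axes as the jig's. A squared stack overhangs the bed by 22 mm here, with free desk below; the colleague will put the clips on this edge.
- back_fence: Steel fence across the far end of the bed, rigid, 6 mm thick, its top 50 mm above the desk. Its face looks to the jig's -x, lies at jig x = 80 mm and spans jig y -50 to 38 mm. Origin on that face at the bed's top, jig y = 0; axes as the jig's.
- side_fence: Steel fence along one side of the bed, rigid, 6 mm thick, its top 50 mm above the desk. Its face looks to the jig's +y, lies at jig y = -60 mm and spans jig x -43 to 65 mm. Origin on that face at the bed's top, jig x = 0; axes as the jig's.
- board1: The lowest of four loose equal hardboard ledger covers fanned out on the jig (maroon); board1 lies lowest, board4 on top. 160 (x) x 120 (y) x 4 mm, 50 to 100 g; origin in the middle of its underside, z up; smooth, slides easily. Starts 9 to 30 mm short of its squared-up place in jig x, 9 to 26 mm in jig y, turned up to 0.09 rad.
- board2: The second from below of four loose equal hardboard ledger covers fanned out on the jig (buff); board1 lies lowest, board4 on top. 160 (x) x 120 (y) x 4 mm, 50 to 100 g; origin in the middle of its underside, z up; smooth, slides easily. Starts 9 to 30 mm short of its squared-up place in jig x, 9 to 26 mm in jig y, turned up to 0.09 rad.
- board3: The third from below of four loose equal hardboard ledger covers fanned out on the jig (slate blue); board1 lies lowest, board4 on top. 160 (x) x 120 (y) x 4 mm, 50 to 100 g; origin in the middle of its underside, z up; smooth, slides easily. Starts 9 to 30 mm short of its squared-up place in jig x, 9 to 26 mm in jig y, turned up to 0.09 rad.
- board4: The top one of four loose equal hardboard ledger covers fanned out on the jig (chestnut brown); board1 lies lowest, board4 on top. 160 (x) x 120 (y) x 4 mm, 50 to 100 g; origin in the middle of its underside, z up; smooth, slides easily. Starts 9 to 30 mm short of its squared-up place in jig x, 9 to 26 mm in jig y, turned up to 0.09 rad.
- clip_a: Bronze bulldog clip, 70 x 64 x 26 mm, lying in the tin tray (tray 125 x 185 mm, 22 mm high) for the person who will fasten the boards; origin under its middle. Leave it.
- clip_b: The second bronze bulldog clip, the same, beside the first in the tray. Leave it.
- cap: Black bakelite inkwell cap with a small knob, 42 mm across, 35 mm high, loose on the desk; origin in the middle of its underside. Leave it.
- paperweight: Clear glass dome paperweight with a blue swirl, 76 mm across, 49 mm high, loose on the desk; origin in the middle of its underside. Leave it.
- inkwell: Round glass inkwell with dark ink, 62 mm across, 55 mm high, loose on the desk; origin in the middle of its underside. Leave it.
Not all that is in view belongs to the job. Of the things like the board3, leave any that is orange; of the rest the smaller one is meant.

How it is judged:
At the end, for the whole second after the job is handed in: Still pressing: back fence total 5 to 16 N through the last second. Boards stacked in order, each within 2.5 mm and 0.025 rad of its squared-up place at both fences. Fence force never above 60 N; clips, cap, paperweight, inkwell not shifted over 20 mm (x of board1 in the frame of jig between -0.0025 and 0.0025 m and y of board1 in the frame of jig between -0.0025 and 0.0025 m and z of board1 in the frame of jig between 0.018 and 0.022 m and angle between the x axis of each of board1, board2, board3, board4 and the x axis of jig, either way round below 0.025 rad and x of board2 in the frame of jig between -0.0025 and 0.0025 m and y of board2 in the frame of jig between -0.0025 and 0.0025 m and z of board2 in the frame of jig between 0.022 and 0.026 m and x of board3 in the frame of jig between -0.0025 and 0.0025 m and y of board3 in the frame of jig between -0.0025 and 0.0025 m and z of board3 in the frame of jig between 0.026 and 0.03 m and x of board4 in the frame of jig between -0.0025 and 0.0025 m and y of board4 in the frame of jig between -0.0025 and 0.0025 m and z of board4 in the frame of jig between 0.03 and 0.034 m and contact force between back_fence and anything else between 5 and 16 N); the arm keeps its last pose, push and grip.
It fails at once if the back fence is rammed with more than 60 N (contact force between back_fence and anything else above 60 N).
It fails at once if a bulldog clip, the inkwell cap, the paperweight or the inkwell is shifted more than 20 mm (distance of any of clip_a, clip_b, cap, paperweight, inkwell from where it was at the start of the episode above 0.02 m).
It also fails if it takes over 64 s, if anything falls off the work surface, if the arm or the gripper's body presses on something with over 40 N, if the wrist force passes 120 N, or if a joint passes its speed limit or range.

## Working session

There is one attempt and no reset: what is moved stays moved. The work goes in short steps, Python scripts to look and compute and a shell command to move; the robot and the scene stay as the last step left them, time stands still between calls to the robot, and variables do not carry over. Pictures are saved under pics/ and viewed, at most 10 in all, crops included, and the job is handed in when it is done.

```bash
ls; mkdir -p pics
python3 - <<'E'
from cell import arm
import cv2,numpy as np
for n in ("top","side"):
    im=arm.snapshot(n); cv2.imwrite(f"pics/{n}0.png",im[:,:,::-1])
    c=arm.get_calibration(n); print(n,{k:np.round(v,3).tolist() for k,v in c.items()})
    for t in ("jig","near_edge","open_edge","back_fence","side_fence","board1","board2","board3","board4","clip_a","cap","paperweight","inkwell"):
        print(t,[(np.round(d["at"]).tolist(),round(d["conf"],2)) for d in arm.spot_point(t,n)][:4])
s=arm.get_state();print({k:np.round(v,3).tolist() for k,v in s.items()})
E
```

```text
pics
top {'K': [[546.486, 0.0, 283.064], [0.0, 546.486, 205.439], [0.0, 0.0, 1.0]], 'position': [0.377, 0.023, 1.338], 'attitude': [-2.995, -0.008, -1.548]}
jig []
near_edge []
open_edge [([159.0, 270.0], 0.47)]
back_fence [([283.0, 152.0], 0.88)]
side_fence [([298.0, 184.0], 0.73)]
board1 [([194.0, 112.0], 0.89), ([271.0, 179.0], 0.77), ([334.0, 298.0], 0.74)]
board2 [([194.0, 112.0], 0.89), ([271.0, 179.0], 0.77), ([334.0, 298.0], 0.74)]
board3 [([194.0, 112.0], 0.89), ([271.0, 179.0], 0.77), ([334.0, 298.0], 0.74)]
board4 [([194.0, 112.0], 0.89), ([271.0, 179.0], 0.77), ([334.0, 298.0], 0.74)]
clip_a [([125.0, 181.0], 0.8), ([158.0, 187.0], 0.75)]
cap [([430.0, 260.0], 0.74)]
paperweight [([428.0, 203.0], 0.57)]
inkwell [([158.0, 271.0], 0.91), ([124.0, 186.0], 0.54)]
side {'K': [[445.764, 0.0, 284.082], [0.0, 445.764, 210.005], [0.0, 0.0, 1.0]], 'position': [0.429, 0.757, 0.911], 'attitude': [-2.44, 0.008, -2.956]}
jig []
near_edge []
open_edge []
back_fence [([232.0, 202.0], 0.51), ([268.0, 221.0], 0.35)]
side_fence [([268.0, 198.0], 0.71), ([336.0, 327.0], 0.3)]
board1 [([167.0
[... 217 characters left out ...]
 0.91), ([259.0, 213.0], 0.71), ([374.0, 191.0], 0.69), ([267.0, 223.0], 0.58)]
board4 [([167.0, 276.0], 0.91), ([259.0, 213.0], 0.71), ([374.0, 191.0], 0.69), ([267.0, 223.0], 0.58)]
clip_a [([246.0, 316.0], 0.87), ([227.0, 354.0], 0.56)]
cap [([346.0, 132.0], 0.72)]
paperweight [([303.0, 130.0], 0.88)]
inkwell [([334.0, 326.0], 0.63)]
{'time': 1.4, 'joints': [-1.343, 0.353, 1.633, 0.0, 1.155, -0.002], 'dq': [0.0, -0.0, 0.0, -0.001, 0.001, 0.001], 'effort': [-0.001, -59.376, -33.457, 0.07, 0.016, -0.0], 'tool_pos': [0.142, -0.609, 0.215], 'tcp_rot': [3.142, -0.0, 0.23], 'contact_force': [-0.689, -0.575, 0.35], 'ft_torque': [-0.008, 0.035, 0.034], 'finger_force': 0.0, 'gripper_width': 0.996}
```

View pics/top0.png

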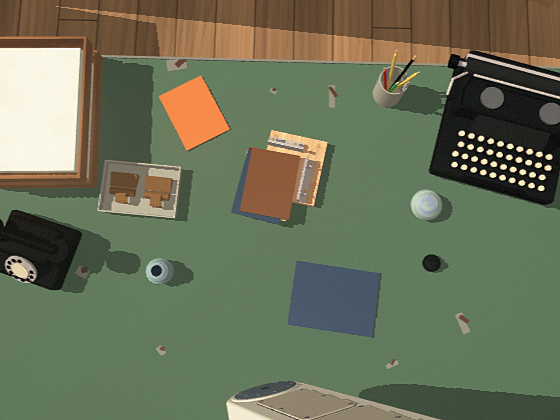

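View pics/side0.png

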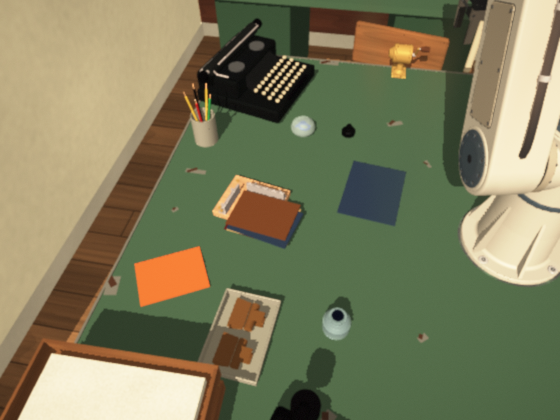

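The top view shows the jig at about (285,170), with the back fence at (287,144), the side fence at (308,180), the chestnut board on top at (270,185), and slate blue peeking out at (240,195). Three things could be taken for board3:
- The orange board at (194,112), which is excluded by its colour.
- The big blue board at (334,298), which is larger, so it isn't the one.
- The slate blue board in the stack, which is the one meant.

Next I'll check this in a close crop.

```bash
cat > h.py <<'E'
import numpy as np,cv2
from cell import arm
from scipy.spatial.transform import Rotation as R
def cam(n):
    c=arm.get_calibration(n); return np.array(c["K"]),np.array(c["position"]),R.from_euler("xyz",c["attitude"]).as_matrix()
def back(n,uv,z):
    K,p,A=cam(n); d=A@np.linalg.solve(K,[uv[0],uv[1],1.]); return p+d*(z-p[2])/d[2]
def proj(n,P):
    K,p,A=cam(n); q=K@(A.T@(np.asarray(P)-p)); return q[:2]/q[2]
E
python3 - <<'E'
from h import *
for t,uv,z in [("back",(283,152),.02),("side",(298,184),.02),("stack",(271,185),.036),("dec",(334,298),0.),("cap",(431,262),0),("pw",(428,205),0),("ink",(158,271),0),("tray",(140,190),0),("tooltip",(0,0),0)]:
    print(t,back("top",uv,z).round(3))
print([back("top",uv,0.005).round(3) for uv in [(297,262),(381,273),(375,337),(289,325)]])
im=cv2.imread("pics/top0.png")[120:230,220:340]
cv2.imwrite("pics/crop0.png",cv2.resize(im,None,fx=5.4,fy=5.4,interpolation=cv2.INTER_CUBIC))
E
```

```text
back [0.706 0.019 0.02 ]
side [ 0.626 -0.019  0.02 ]
stack [0.619 0.046 0.036]
dec [ 0.352 -0.112  0.   ]
cap [ 0.444 -0.348  0.   ]
pw [ 0.585 -0.343  0.   ]
ink [0.407 0.316 0.   ]
tray [0.606 0.371 0.   ]
tooltip [1.099 0.766 0.   ]
[array([ 0.437, -0.021,  0.005]), array([ 0.415, -0.225,  0.005]), array([ 0.263, -0.21 ,  0.005]), array([ 0.286, -0.005,  0.005])]
```

View pics/crop0.png

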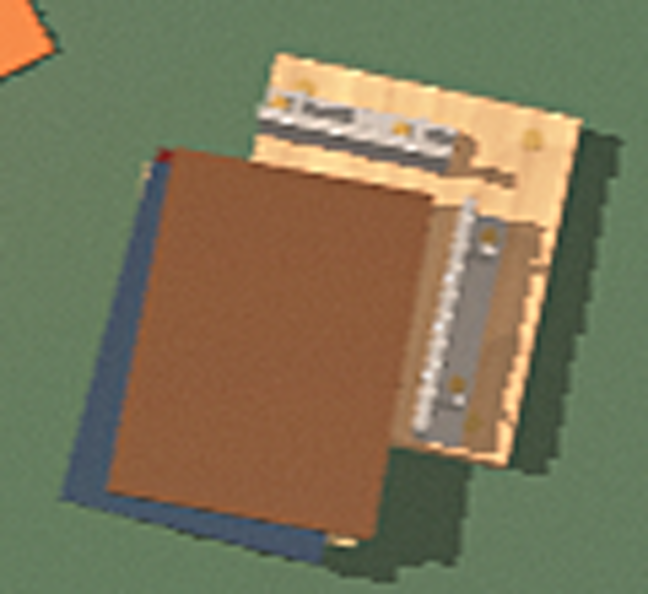

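The crop confirms the choice: the slate blue board is under the chestnut one in the jig, with a bit of maroon at (165,155) and buff at (345,542). I'll fit the jig pose from the bed and fence corners, then plan the approach.

```bash
cat >> h.py <<'E'
def jigpts(q,P):
    c,s=np.cos(q[2]),np.sin(q[2]); P=np.asarray(P,float)
    return np.c_[q[0]+c*P[:,0]-s*P[:,1],q[1]+s*P[:,0]+c*P[:,1],P[:,2]]
def go(pos,yaw):
    "shift (m) and turn (deg) in the tool axes from the present commanded-ish pose, tool down"
    s=arm.get_state(); T=R.from_euler("xyz",s["tcp_rot"]); G=R.from_euler("xyz",[np.pi,0,yaw])
    return (T.inv().apply(np.array(pos)-s["tool_pos"])).round(4),np.degrees((T.inv()*G).as_rotvec()).round(2)
E
python3 - <<'E'
from h import *
from scipy.optimize import least_squares
cr=np.array([(275,55),(580,122),(507,467),(262,105),(470,203),(420,430)])/5.4+[220,120]
P=np.array([(120,38,20),(120,-105,20),(-45,-105,20),(86,38,50),(65,-61,50),(-43,-61,50)])/1000.
K,p,A=cam("top")
def f(q): return np.array([proj("top",x) for x in jigpts(q,P)]).ravel()-cr.ravel()
r=least_squares(f,[.62,.03,-.2],loss="soft_l1"); q=r.x
print(q.round(4)); print(f(q).reshape(-1,2).round(2))
s=lambda uv,z: back("top",np.array(uv)/5.4+[220,120],z)
c,sn=np.cos(q[2]),np.sin(q[2])
for n,uv,z in [("b4 FL",(163,150),.036),("b4 FR",(433,195),.036),("b4 NR",(372,540),.036),("b4 NL",(107,490),.036),("b3 NL",(62,498),.032),("b3 NR",(322,563),.032),("b2",(340,545),.028),("b1",(163,153),.024)]:
    d=s(uv,z)[:2]-q[:2]; print(n,(1000*np.array([c*d[0]+sn*d[1],-sn*d[0]+c*d[1]])).round(1))
hov=jigpts(q,[(-.06,0,.30)])[0]
print("hover",hov,go(hov,q[2]))
E
```

```text
[ 0.6356  0.0345 -0.1922]
[[ 0.61  0.04]
 [ 0.41 -0.34]
 [ 0.31  0.05]
 [-0.17  0.56]
 [-0.53 -0.76]
 [-0.63  0.36]]
b4 FL [61.  78.2]
b4 FR [ 66.9 -45.6]
b4 NR [-92.5 -51.8]
b4 NL [-95.8  68.1]
b3 NL [-103.1   87.3]
b3 NR [-106.8  -32.2]
b2 [-96.8 -38.3]
b1 [62.5 79.2]
hover [0.57674216 0.04596138 0.3       ] (array([ 0.5721, -0.5384, -0.0854]), array([-0.  , -0.  , 24.18]))
```

Run:
```python
from h import *
q=[.6356,.0345,-.1922]
print(go(jigpts(q,[(-.150,.005,.16)])[0],q[2]), arm.get_calibration("wrist"))
```

```text
(array([ 0.492 , -0.5798,  0.0546]), array([-0.  , -0.  , 24.18])) {'K': array([[325.1922621 ,   0.        , 286.79022216],
       [  0.        , 325.1922621 , 212.4649974 ],
       [  0.        ,   0.        ,   1.        ]]), 'tool_from_camera': array([[-2.14077367e-04, -9.64330079e-01, -2.64702573e-01,
         7.37216780e-02],
       [ 9.99998789e-01, -6.14444286e-04,  1.42971787e-03,
         1.40346505e-03],
       [-1.54136493e-03, -2.64701947e-01,  9.64329043e-01,
        -1.70351525e-01],
       [ 0.00000000e+00,  0.00000000e+00,  0.00000000e+00,
         1.00000000e+00]])}
```

```bash
python3 -m pendant '{"linear":[[0.492,-0.58,0.0],[0.492,-0.58,0.0],[0.492,-0.58,0.0],[0.492,-0.58,0.0],[0.492,-0.58,0.0],[0.492,-0.58,0.0],[0.492,-0.58,0.0],[0.492,-0.58,0.0],[0.492,-0.58,0.0],[0.492,-0.58,0.0],[0.492,-0.58,0.0],[0.492,-0.58,0.0]],"twist":[[0,0,24.18],[0,0,24.18],[0,0,24.18],[0,0,24.18],[0,0,24.18],[0,0,24.18],[0,0,24.18],[0,0,24.18],[0,0,24.18],[0,0,24.18],[0,0,24.18],[0,0,24.18]],"fingers":[0,0,0,0,0,0,0,0,0,0,0,0]}' 10
python3 - <<'E'
from h import *
q=[.6356,.0345,-.1922]
print(go(jigpts(q,[(-.150,.005,.16)])[0],q[2]))
E
```

```text
time: 2.6
tool_pos: [0.4168, -0.0727, 0.2151]
tcp_rot: [3.142, -0.001, -0.192]
contact_force: [1.0, -1.4, 0.3]
gripper_width: 0.501
finger_force: 0.0
(array([ 0.0442, -0.152 ,  0.0551]), array([ 0.  , -0.07,  0.  ]))
```

```bash
python3 -m pendant '{"linear":[[0.0442,-0.152,0.055],[0.0442,-0.152,0.055],[0.0442,-0.152,0.055],[0.0442,-0.152,0.055],[0.0442,-0.152,0.055],[0.0442,-0.152,0.055]],"twist":[[0,0,0],[0,0,0],[0,0,0],[0,0,0],[0,0,0],[0,0,0]],"fingers":[0,0,0,0,0,0]}'
python3 - <<'E'
from h import *
q=[.6356,.0345,-.1922]
s=arm.get_state(); im=arm.snapshot("wrist"); cv2.imwrite("pics/w1.png",im[:,:,::-1])
print(go(jigpts(q,[(-.150,.005,.16)])[0],q[2]),s["tool_pos"],s["tcp_rot"],s["contact_force"])
E
```

```text
time: 3.2
tool_pos: [0.488, 0.0656, 0.1596]
tcp_rot: [3.141, 0.001, -0.191]
contact_force: [-1.1, 0.2, 0.4]
gripper_width: 0.499
finger_force: 0.0
(array([ 0.0007, -0.0031, -0.0001]), array([ 0.03,  0.01, -0.02])) [0.4880057  0.06560418 0.15960087] [ 3.14093610e+00  7.26310353e-04 -1.91369978e-01] [-1.13484413  0.24058969  0.43409689]
```

View pics/w1.png

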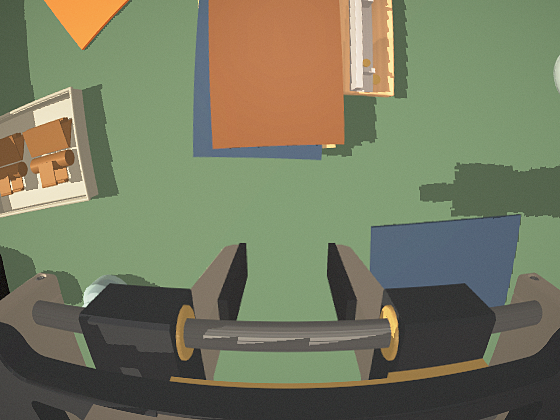

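The wrist view shows the stack's near edges at rows 148–158, the bed's near-right corner at (393,96), and nothing in the fingers' way. I'll check the jig pose against that corner and the board corners.

```bash
cat >> h.py <<'E'
def wback(uv,z,pos,rot,q):
    c=arm.get_calibration("wrist"); K=c["K"];T=np.array(c["tool_from_camera"])
    d=np.array([uv[0]-K[0,2],uv[1]-K[1,2]]);r=np.hypot(*d);th=r/K[0,0]
    ray=np.r_[np.sin(th)*d/r,np.cos(th)]
    A=R.from_euler("xyz",rot).as_matrix(); o=A@T[:3,3]+pos; v=A@T[:3,:3]@ray
    w=o+v*(z-o[2])/v[2]; w=w[:2]-q[:2]; c,s=np.cos(q[2]),np.sin(q[2])
    return (1000*np.array([c*w[0]+s*w[1],-s*w[0]+c*w[1]])).round(1)
E
python3 - <<'E'
from h import *
q=[.6356,.0345,-.1922]; s=arm.get_state()
for n,uv,z in [("bed NR",(393,96),.02),("b4NR",(345,145),.036),("b4NL",(212,149),.036),("b3NL",(193,157),.032),("b3NR",(322,160),.032),("fence near end top",(372,90),.05),("dec",(371,227),.004)]:
    print(n,wback(uv,z,s["tool_pos"],s["tcp_rot"],q))
E
```

```text
bed NR [ -44.1 -103.5]
b4NR [-93.3 -53.1]
b4NL [-96.5  68.4]
b3NL [-103.8   88.1]
b3NR [-107.9  -32.6]
fence near end top [-43.2 -74. ]
dec [-182.   -91.1]
```

```bash
python3 -m pendant '{"linear":[[0,0,0.05],[0,0,0.09],[0,0,0.125],[0,0,0.14],[0,0,0.149],[0,0,0.149],[0.01,0,0.149],[0.016,0,0.149],[0.02,0,0.149],[0.024,0,0.149],[0.028,0,0.149],[0.032,0,0.149]],"twist":[[0,0,0],[0,0,0],[0,0,0],[0,0,0],[0,0,0],[0,0,0],[0,0,0],[0,0,0],[0,0,0],[0,0,0],[0,0,0],[0,0,0]],"fingers":[0,0,0,0,0,0,0,0,0,0,0,0]}'
python3 -m pendant '{"linear":[[0.004,0,0],[0.008,0,0],[0.012,0,0],[0.015,0,0],[0.018,0,0],[0.02,0,0],[0.021,0,0],[0.021,0,0]],"twist":[[0,0,0],[0,0,0],[0,0,0],[0,0,0],[0,0,0],[0,0,0],[0,0,0],[0,0,0]],"fingers":[0,0,0,0,0,0,0,0]}'
python3 - <<'E'
from h import *
q=[.6356,.0345,-.1922]; s=arm.get_state(); print(s["time"],s["contact_force"])
d=s["tool_pos"][:2]-np.array(q[:2]); c,sn=np.cos(q[2]),np.sin(q[2])
print(c*d[0]+sn*d[1],-sn*d[0]+c*d[1],s["tool_pos"][2])
im=arm.snapshot("wrist"); cv2.imwrite("pics/w2.png",im[:,:,::-1])
E
```

```text
time: 4.45
tool_pos: [0.5202, 0.06, 0.0107]
tcp_rot: [-3.142, -0.0, -0.192]
contact_force: [1.3, 0.7, 0.1]
gripper_width: 0.497
finger_force: 0.0
time: 5.25
tool_pos: [0.5407, 0.056, 0.0106]
tcp_rot: [-3.142, -0.0, -0.192]
contact_force: [-0.1, -0.5, 0.2]
gripper_width: 0.502
finger_force: 0.1
5.25 [-0.10828613 -0.49399842  0.16186258]
-0.09727903059473117 0.0029241552882397215 0.010574429312032497
```

View pics/w2.png

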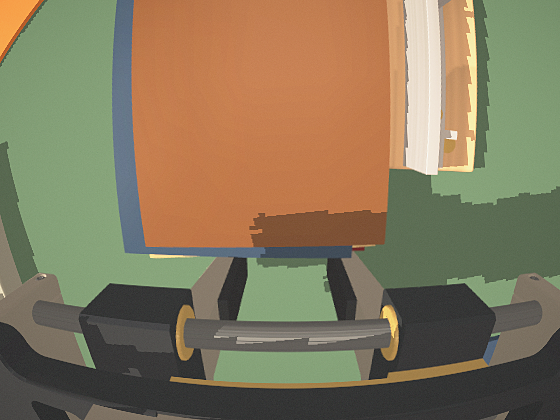

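The wrist view shows the near edges lined up along the fingers at about row 250. Blue still sticks out on the open side at col 115–135. Next is the open edge.

Run:
```python
from h import *
q=[.6356,.0345,-.1922]
print(go(jigpts(q,[(0,.118,.08)])[0],q[2]+np.pi/2))
```

```text
(array([ 0.0973, -0.1151, -0.0694]), array([ 1.e-02, -2.e-02, -9.e+01]))
```

```bash
python3 -m pendant '{"linear":[[-0.02,0,0],[-0.02,0,-0.03],[-0.01,-0.01,-0.07],[0.02,-0.05,-0.07],[0.05,-0.09,-0.07],[0.097,-0.115,-0.07],[0.097,-0.115,-0.07],[0.097,-0.115,-0.07],[0.097,-0.115,-0.07],[0.097,-0.115,-0.07],[0.097,-0.115,-0.07],[0.097,-0.115,-0.07]],"twist":[[0,0,0],[0,0,0],[0,0,-8],[0,0,-16],[0,0,-24],[0,0,-32],[0,0,-40],[0,0,-48],[0,0,-56],[0,0,-64],[0,0,-72],[0,0,-80]],"fingers":[0,0,0,1,1,1,1,1,1,1,1,1]}'
python3 -m pendant '{"linear":[[0,0,0],[0,0,0],[0,0,0],[0,0,0]],"twist":[[0,0,-8],[0,0,-10],[0,0,-10],[0,0,-10]],"fingers":[1,1,1,1]}'
python3 - <<'E'
from h import *
q=[.6356,.0345,-.1922]; s=arm.get_state()
print(s["joints"].round(2) if hasattr(s["joints"],"round") else s["joints"], go(jigpts(q,[(0,.118,.011)])[0],q[2]+np.pi/2))
E
```

```text
time: 6.5
tool_pos: [0.6578, 0.1504, 0.0806]
tcp_rot: [3.141, -0.0, 1.21]
contact_force: [0.9, 0.1, -0.9]
gripper_width: 1.0
finger_force: 0.0
time: 6.9
tool_pos: [0.6577, 0.1504, 0.0806]
tcp_rot: [3.141, -0.0, 1.377]
contact_force: [1.4, -0.5, -0.7]
gripper_width: 1.0
finger_force: 0.0
[ 0.22  0.57  1.62 -0.    0.95  0.42] (array([0.    , 0.0004, 0.0696]), array([ 0.01, -0.  , -0.08]))
```

```bash
python3 -m pendant '{"linear":[[0,0,0.04],[0,0,0.06],[0,0,0.069],[0,0,0.069],[-0.01,0,0.069],[-0.014,0,0.069],[-0.018,0,0.069],[-0.022,0,0.069],[-0.026,0,0.069],[-0.03,0,0.069],[-0.034,0,0.069],[-0.038,0,0.069]],"twist":[[0,0,0],[0,0,0],[0,0,0],[0,0,0],[0,0,0],[0,0,0],[0,0,0],[0,0,0],[0,0,0],[0,0,0],[0,0,0],[0,0,0]],"fingers":[1,1,1,1,1,1,1,1,1,1,1,1]}'
python3 -m pendant '{"linear":[[-0.002,0,0],[-0.004,0,0],[-0.006,0,0],[-0.006,0,0]],"twist":[[0,0,0],[0,0,0],[0,0,0],[0,0,0]],"fingers":[1,1,1,1]}'
python3 -m pendant '{"linear":[[-0.001,0,0],[-0.001,0,0],[-0.002,0,0],[-0.002,0,0]],"twist":[[0,0,0],[0,0,0],[0,0,0],[0,0,0]],"fingers":[1,1,1,1]}'
```

```text
time: 8.1
tool_pos: [0.6505, 0.1128, 0.0116]
tcp_rot: [3.141, -0.0, 1.379]
contact_force: [1.3, 2.6, 0.7]
gripper_width: 0.997
finger_force: 0.7
time: 8.5
tool_pos: [0.6495, 0.1071, 0.0116]
tcp_rot: [3.141, -0.0, 1.379]
contact_force: [1.3, 1.3, -1.0]
gripper_width: 0.999
finger_force: 1.0
time: 8.9
tool_pos: [0.6494, 0.1063, 0.0117]
tcp_rot: [3.141, -0.002, 1.378]
contact_force: [2.7, 8.7, -1.2]
gripper_width: 1.0
finger_force: 4.3
```

```bash
python3 -m pendant '{"linear":[[-0.001,0,0],[-0.001,0,0],[-0.001,0,0]],"twist":[[0,0,0],[0,0,0],[0,0,0]],"fingers":[1,1,1]}'
python3 - <<'E'
from h import *
q=[.6356,.0345,-.1922]; s=arm.get_state(); 
d=s["tool_pos"][:2]-np.array(q[:2]); c,sn=np.cos(q[2]),np.sin(q[2])
print(c*d[0]+sn*d[1],-sn*d[0]+c*d[1],s["tool_pos"][2],s["contact_force"])
w=arm.snapshot("wrist"); 
cv2.imwrite("pics/w3.png",cv2.resize(w[100:320,120:420,::-1],None,fx=2.6,fy=2.6,interpolation=cv2.INTER_CUBIC))
E
```

```text
time: 9.2
tool_pos: [0.6495, 0.1062, 0.0118]
tcp_rot: [3.141, -0.003, 1.378]
contact_force: [3.6, 12.9, -2.2]
gripper_width: 1.001
finger_force: 6.4
-9.918729482210828e-05 0.07304459376220414 0.011821086305914389 [ 3.55819938 12.88336013 -2.17146248]
```

View pics/w3.png

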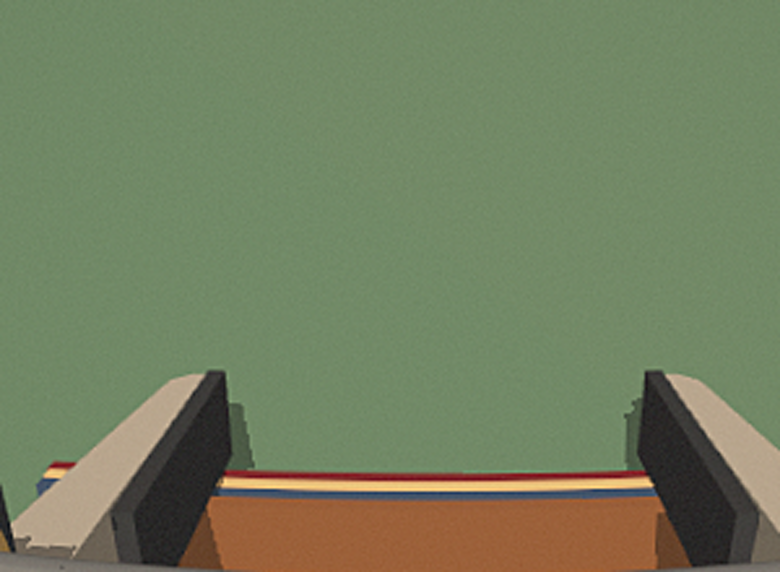

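All four edges show as even bands at rows 470–500, so the boards are flush on the open side, pressed at 13 N. Next I'll back off and go to the near edge.

Run:
```python
from h import *
q=[.6356,.0345,-.1922]
print(go(jigpts(q,[(-.125,.002,.08)])[0],q[2]))
```

```text
(array([-0.071 , -0.1248, -0.0685]), array([-8.000e-02, -1.700e-01,  8.996e+01]))
```

```bash
python3 -m pendant '{"linear":[[0.005,0,0],[0.025,0,0],[0.025,0,-0.05],[0.02,-0.03,-0.068],[0.0,-0.07,-0.068],[-0.04,-0.1,-0.068],[-0.069,-0.125,-0.068],[-0.069,-0.125,-0.068],[-0.069,-0.125,-0.068],[-0.069,-0.125,-0.068],[-0.069,-0.125,-0.068],[-0.069,-0.125,-0.068]],"twist":[[0,0,0],[0,0,0],[0,0,8],[0,0,16],[0,0,24],[0,0,32],[0,0,40],[0,0,48],[0,0,56],[0,0,64],[0,0,72],[0,0,80]],"fingers":[1,1,1,0,0,0,0,0,0,0,0,0]}'
python3 -m pendant '{"linear":[[0,0,0],[0,0,0],[0,0,0]],"twist":[[0,0,8],[0,0,10],[0,0,10]],"fingers":[0,0,0]}'
python3 - <<'E'
from h import *
q=[.6356,.0345,-.1922]; s=arm.get_state()
print(s["contact_force"],go(jigpts(q,[(-.125,.002,.011)])[0],q[2]))
E
```

```text
time: 10.45
tool_pos: [0.5128, 0.0609, 0.0796]
tcp_rot: [3.141, 0.001, -0.023]
contact_force: [-0.0, -0.2, 0.1]
gripper_width: 0.499
finger_force: 0.0
time: 10.75
tool_pos: [0.5128, 0.0608, 0.0796]
tcp_rot: [3.141, 0.0, -0.192]
contact_force: [0.5, -0.0, -0.9]
gripper_width: 0.497
finger_force: 0.0
[ 0.45453129 -0.0425585  -0.92511072] (array([0.0006, 0.0004, 0.0686]), array([0.03, 0.03, 0.01]))
```

```bash
python3 -m pendant '{"linear":[[0,0,0.04],[0,0,0.06],[0,0,0.0685],[0.01,0,0.0685],[0.018,0,0.0685],[0.024,0,0.0685],[0.027,0,0.0685],[0.029,0,0.0685],[0.03,0,0.0685],[0.031,0,0.0685],[0.032,0,0.0685],[0.032,0,0.0685]],"twist":[[0,0,0],[0,0,0],[0,0,0],[0,0,0],[0,0,0],[0,0,0],[0,0,0],[0,0,0],[0,0,0],[0,0,0],[0,0,0],[0,0,0]],"fingers":[0,0,0,0,0,0,0,0,0,0,0,0]}'
python3 -m pendant '{"linear":[[0.0005,0,0],[0.001,0,0],[0.0015,0,0],[0.002,0,0],[0.002,0,0]],"twist":[[0,0,0],[0,0,0],[0,0,0],[0,0,0],[0,0,0]],"fingers":[0,0,0,0,0]}'
```

```text
time: 11.95
tool_pos: [0.5443, 0.0542, 0.0111]
tcp_rot: [3.142, -0.0, -0.192]
contact_force: [-0.9, 0.7, 0.2]
gripper_width: 0.497
finger_force: 0.5
time: 12.45
tool_pos: [0.5463, 0.0539, 0.0111]
tcp_rot: [-3.142, -0.0, -0.192]
contact_force: [-1.7, 0.4, 0.6]
gripper_width: 0.499
finger_force: 0.5
```

```bash
python3 -m pendant '{"linear":[[0.0005,0,0],[0.001,0,0],[0.0015,0,0],[0.002,0,0],[0.002,0,0]],"twist":[[0,0,0],[0,0,0],[0,0,0],[0,0,0],[0,0,0]],"fingers":[0,0,0,0,0]}'
python3 -m pendant '{"linear":[[0.0005,0,0],[0.001,0,0],[0.001,0,0]],"twist":[[0,0,0],[0,0,0],[0,0,0]],"fingers":[0,0,0]}'
python3 - <<'E'
from h import *
q=[.6356,.0345,-.1922]; s=arm.get_state(); print(s["time"],s["contact_force"])
d=s["tool_pos"][:2]-np.array(q[:2]); c,sn=np.cos(q[2]),np.sin(q[2])
print(c*d[0]+sn*d[1],-sn*d[0]+c*d[1],s["tool_pos"][2])
E
```

```text
time: 12.95
tool_pos: [0.5482, 0.0535, 0.0111]
tcp_rot: [-3.142, 0.0, -0.192]
contact_force: [-1.8, 0.3, 0.1]
gripper_width: 0.498
finger_force: 0.6
time: 13.25
tool_pos: [0.5489, 0.0533, 0.011]
tcp_rot: [3.141, 0.001, -0.192]
contact_force: [-2.3, 0.2, 1.8]
gripper_width: 0.498
finger_force: 1.4
13.25 [-2.32126113  0.1693528   1.79257265]
-0.08869706444789259 0.0018880126170424082 0.01103031627561411
```

```bash
python3 -m pendant '{"linear":[[0.0005,0,0],[0.001,0,0],[0.001,0,0],[0.001,0,0]],"twist":[[0,0,0],[0,0,0],[0,0,0],[0,0,0]],"fingers":[0,0,0,0]}'
python3 - <<'E'
from h import *
q=[.6356,.0345,-.1922]; s=arm.get_state(); print(s["time"],s["contact_force"])
w=arm.snapshot("wrist"); t=arm.snapshot("top")
a=cv2.resize(w[0:300,80:480],(560,420),interpolation=cv2.INTER_CUBIC)
cv2.imwrite("pics/w4.png",w[:,:,::-1]); cv2.imwrite("pics/t4.png",t[:,:,::-1])
cv2.imwrite("pics/w4c.png",cv2.resize(w[0:300,80:480,::-1],None,fx=2,fy=2,interpolation=cv2.INTER_CUBIC))
for k in (1,2,3): print(arm.get_state()["contact_force"])
E
```

```text
time: 13.65
tool_pos: [0.5489, 0.0532, 0.0109]
tcp_rot: [3.141, 0.002, -0.192]
contact_force: [-5.5, 1.6, 3.6]
gripper_width: 0.5
finger_force: 3.1
13.65 [-5.47109453  1.57810748  3.61631659]
[-5.54853814  1.72129258  3.98889517]
[-5.54853814  1.72129258  3.98889517]
[-5.54853814  1.72129258  3.98889517]
```

View pics/w4c.png

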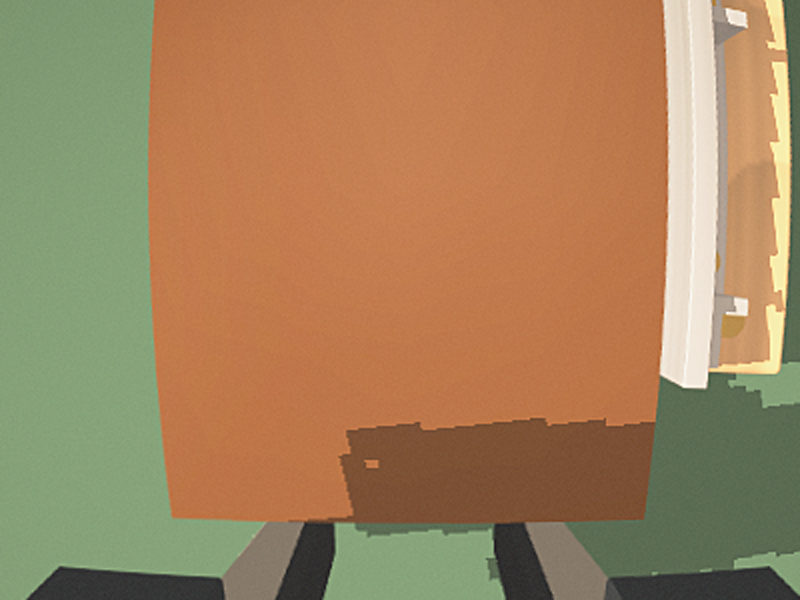

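The wrist view shows the top board squared along the side fence (col ~660) and its near edge straight against the fingers (row ~520). No lower board sticks out. One more tap on the open edge will make sure, then the final press.

```bash
python3 -m pendant '{"linear":[[-0.005,0,0],[-0.025,0,0],[-0.025,0,-0.05],[0.0,-0.03,-0.069],[0.04,-0.07,-0.069],[0.087,-0.1,-0.069],[0.087,-0.1,-0.069],[0.087,-0.1,-0.069],[0.087,-0.1,-0.069],[0.087,-0.1,-0.069],[0.087,-0.1,-0.069],[0.087,-0.1,-0.069]],"twist":[[0,0,0],[0,0,0],[0,0,-8],[0,0,-16],[0,0,-24],[0,0,-32],[0,0,-40],[0,0,-48],[0,0,-56],[0,0,-64],[0,0,-72],[0,0,-80]],"fingers":[0,0,0,1,1,1,1,1,1,1,1,1]}'
python3 -m pendant '{"linear":[[0,0,0],[0,0,0],[0,0,0],[0,0,0.04],[0,0,0.06],[0,0,0.069],[0,0,0.069],[-0.01,0,0.069],[-0.018,0,0.069],[-0.022,0,0.069],[-0.024,0,0.069],[-0.024,0,0.069]],"twist":[[0,0,-8],[0,0,-10],[0,0,-10],[0,0,-10],[0,0,-10],[0,0,-10],[0,0,-10],[0,0,-10],[0,0,-10],[0,0,-10],[0,0,-10],[0,0,-10]],"fingers":[1,1,1,1,1,1,1,1,1,1,1,1]}'
python3 - <<'E'
from h import *
q=[.6356,.0345,-.1922]; s=arm.get_state(); print(s["time"],s["contact_force"])
d=s["tool_pos"][:2]-np.array(q[:2]); c,sn=np.cos(q[2]),np.sin(q[2])
print(c*d[0]+sn*d[1],-sn*d[0]+c*d[1],s["tool_pos"][2])
w=arm.snapshot("wrist"); 
cv2.imwrite("pics/w5.png",cv2.resize(w[200:320,120:420,::-1],None,fx=2.6,fy=2.6,interpolation=cv2.INTER_CUBIC))
E
```

```text
time: 14.95
tool_pos: [0.6552, 0.1346, 0.0802]
tcp_rot: [3.14, -0.001, 1.21]
contact_force: [-0.4, 0.2, -0.2]
gripper_width: 1.001
finger_force: 0.0
time: 16.15
tool_pos: [0.6463, 0.1118, 0.0117]
tcp_rot: [3.141, -0.0, 1.378]
contact_force: [0.3, -0.1, 0.2]
gripper_width: 1.002
finger_force: 0.0
16.15 [ 0.32186172 -0.1414909   0.24067077]
-0.004312410906804898 0.07792493088358851 0.011653533897202206
```

View pics/w5.png

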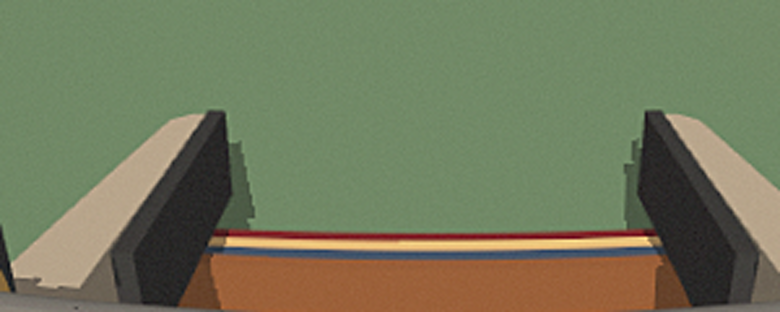

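The four edges are still even at rows 232–258. I'll tap the last 5 mm lightly, then go back to the near edge.

```bash
python3 -m pendant '{"linear":[[-0.002,0,0],[-0.004,0,0],[-0.005,0,0],[-0.006,0,0],[-0.0065,0,0],[-0.0065,0,0],[-0.0065,0,0]],"twist":[[0,0,0],[0,0,0],[0,0,0],[0,0,0],[0,0,0],[0,0,0],[0,0,0]],"fingers":[1,1,1,1,1,1,1]}'
python3 - <<'E'
from h import *
q=[.6356,.0345,-.1922]; s=arm.get_state()
d=s["tool_pos"][:2]-np.array(q[:2]); c,sn=np.cos(q[2]),np.sin(q[2])
print(c*d[0]+sn*d[1],-sn*d[0]+c*d[1]); print(go(jigpts(q,[(-.115,.002,.08)])[0],q[2]))
E
```

```text
time: 16.9
tool_pos: [0.6452, 0.1071, 0.0111]
tcp_rot: [3.141, -0.002, 1.378]
contact_force: [1.4, 6.7, -0.8]
gripper_width: 0.996
finger_force: 3.4
-0.0044876232722172536 0.07311572900798452
(array([-0.0711, -0.1104, -0.0691]), array([-6.000e-02, -1.000e-01,  8.996e+01]))
```

```bash
python3 -m pendant '{"linear":[[0.005,0,0],[0.025,0,0],[0.025,0,-0.05],[0.02,-0.03,-0.069],[0.0,-0.07,-0.069],[-0.04,-0.09,-0.069],[-0.07,-0.11,-0.069],[-0.07,-0.11,-0.069],[-0.07,-0.11,-0.069],[-0.07,-0.11,-0.069],[-0.07,-0.11,-0.069],[-0.07,-0.11,-0.069]],"twist":[[0,0,0],[0,0,0],[0,0,8],[0,0,16],[0,0,24],[0,0,32],[0,0,40],[0,0,48],[0,0,56],[0,0,64],[0,0,72],[0,0,80]],"fingers":[1,1,1,0,0,0,0,0,0,0,0,0]}'
python3 -m pendant '{"linear":[[0,0,0],[0,0,0],[0,0,0],[0,0,0.04],[0,0,0.06],[0,0,0.069],[0,0,0.069],[0.01,0,0.069],[0.018,0,0.069],[0.022,0,0.069],[0.024,0,0.069],[0.024,0,0.069]],"twist":[[0,0,8],[0,0,10],[0,0,10],[0,0,10],[0,0,10],[0,0,10],[0,0,10],[0,0,10],[0,0,10],[0,0,10],[0,0,10],[0,0,10]],"fingers":[0,0,0,0,0,0,0,0,0,0,0,0]}'
python3 - <<'E'
from h import *
q=[.6356,.0345,-.1922]; s=arm.get_state()
d=s["tool_pos"][:2]-np.array(q[:2]); c,sn=np.cos(q[2]),np.sin(q[2])
print(c*d[0]+sn*d[1],-sn*d[0]+c*d[1]);
E
```

```text
time: 18.1
tool_pos: [0.5239, 0.0591, 0.0803]
tcp_rot: [3.142, -0.0, -0.023]
contact_force: [0.2, -0.3, -0.1]
gripper_width: 0.498
finger_force: 0.0
time: 19.3
tool_pos: [0.548, 0.0577, 0.0114]
tcp_rot: [-3.141, -0.001, -0.192]
contact_force: [-0.5, -0.7, 0.2]
gripper_width: 0.499
finger_force: 0.0
-0.09045255470526431 0.006033876312857251
```

```bash
python3 -m pendant '{"linear":[[0.001,0,0],[0.0015,0,0],[0.002,0,0],[0.0025,0,0],[0.003,0,0],[0.003,0,0],[0.003,0,0]],"twist":[[0,0,0],[0,0,0],[0,0,0],[0,0,0],[0,0,0],[0,0,0],[0,0,0]],"fingers":[0,0,0,0,0,0,0]}'
```

```text
time: 20.0
tool_pos: [0.5497, 0.0572, 0.0109]
tcp_rot: [3.141, 0.001, -0.192]
contact_force: [-2.9, 0.8, 1.9]
gripper_width: 0.497
finger_force: 1.8
```

```bash
python3 -m pendant '{"linear":[[0.0005,0,0],[0.001,0,0],[0.0015,0,0],[0.0015,0,0],[0.0015,0,0],[0.0015,0,0]],"twist":[[0,0,0],[0,0,0],[0,0,0],[0,0,0],[0,0,0],[0,0,0]],"fingers":[0,0,0,0,0,0]}'
```

```text
time: 20.6
tool_pos: [0.5497, 0.0571, 0.0107]
tcp_rot: [3.141, 0.004, -0.192]
contact_force: [-8.0, 2.5, 4.5]
gripper_width: 0.502
finger_force: 4.3
```

About 8 N now, with about 4.5 N of downward drag on the edges. I'll ease the tool up slightly and bring the push to about 10 N.

```bash
python3 -m pendant '{"linear":[[0,0,-0.0003],[0.0002,0,-0.0006],[0.0004,0,-0.0006],[0.0004,0,-0.0006],[0.0004,0,-0.0006]],"twist":[[0,0,0],[0,0,0],[0,0,0],[0,0,0],[0,0,0]],"fingers":[0,0,0,0,0]}'
python3 - <<'E'
from h import *
for i in range(6):
    s=arm.get_state(); f=np.array(s["contact_force"]); print(f.round(1), (-f[0]*.982+f[1]*.191).round(2), np.array(s["tool_pos"]).round(4))
    im=arm.snapshot("side" if i%2 else "wrist")
    cv2.imwrite(f"pics/f{i}.png",im[:,:,::-1])
a=cv2.imread("pics/f4.png")[0:300,80:480]; b=cv2.imread("pics/f5.png")[160:260,190:320]
cv2.imwrite("pics/fin.png",np.hstack([a,cv2.resize(b,(390,300),interpolation=cv2.INTER_CUBIC)]))
t=cv2.imread("pics/top0.png"); n=arm.snapshot("top")
for k in("cap","paperweight","inkwell","clip_a"): print(k,[np.round(d["at"]).tolist() for d in arm.spot_point(k,"top")][:2])
E
```

```text
time: 21.1
tool_pos: [0.5497, 0.057, 0.0108]
tcp_rot: [3.141, 0.005, -0.192]
contact_force: [-7.0, 4.6, -0.1]
gripper_width: 0.504
finger_force: 3.9
[-7.   4.6 -0.1] 7.75 [0.5497 0.057  0.0108]
[-7.   3.8  0.3] 7.61 [0.5497 0.057  0.0108]
[-7.2  3.6 -0.1] 7.73 [0.5497 0.0571 0.0108]
[-7.6  3.2 -0.2] 8.12 [0.5497 0.057  0.0108]
[-7.4  3.5 -0.3] 7.96 [0.5497 0.057  0.0108]
[-7.5  3.9  0.1] 8.07 [0.5497 0.0571 0.0108]
cap [[430.0, 261.0]]
paperweight [[422.0, 206.0], [123.0, 184.0]]
inkwell [[161.0, 272.0]]
clip_a [[156.0, 185.0], [122.0, 184.0]]
```

View pics/fin.png

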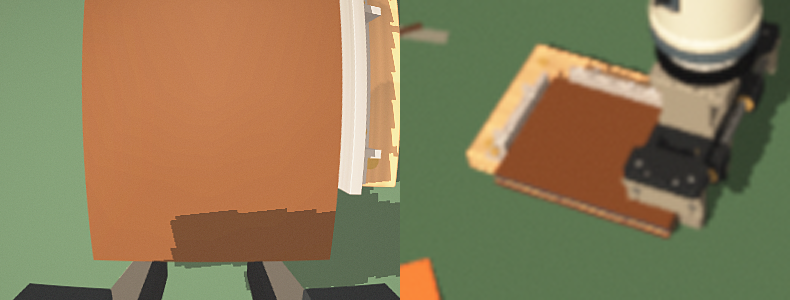

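Boards are flush with both fences in the wrist and side views, and the net's readings for the other items have moved only a few pixels. I'll add a bit more push to reach about 10 N.

```bash
python3 -m pendant '{"linear":[[0.0003,0,0],[0.0006,0,-0.0002],[0.0006,0,-0.0002],[0.0006,0,-0.0002],[0.0006,0,-0.0002],[0.0006,0,-0.0002],[0.0006,0,-0.0002]],"twist":[[0,0,0],[0,0,0],[0,0,0],[0,0,0],[0,0,0],[0,0,0],[0,0,0]],"fingers":[0,0,0,0,0,0,0]}'
```

```text
time: 22.35
tool_pos: [0.5497, 0.057, 0.0108]
tcp_rot: [3.141, 0.006, -0.193]
contact_force: [-9.0, 3.9, -0.7]
gripper_width: 0.502
finger_force: 4.6
```

```bash
python3 -c "
from cell import arm
print(arm.get_state()['contact_force']); print(arm.close_job())"
```

```text
[-8.97809375  3.94504252 -0.74670598]
the job is handed in; nothing more can be done
None
```

I handed the job in at about 22 s, with the four boards flush against both fences by the final wrist and side pictures and the arm still pushing the near edge at about 9.6 N; the cap, paperweight, inkwell and clips showed no real movement in the top camera, and no verdict was returned.

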